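Shut the injector adapter case

ROBOT

A 6-joint arm with a two-finger parallel gripper is mounted at the origin on the work surface. World frame = base frame: x ahead of the robot, y to its left, z up, the work surface at z = 0. Lengths are in mm, angles in degrees, forces in N, time in s.
With the tool pointing down it reaches from about 275 to 750 mm from the base axis. Payload 10.2 kg.
Tool frame: the origin (TCP) lies at the very end of the fingers, on their centre line; the grasp point (between the pads) lies 19 mm behind it; z points along the fingers, y is the line along which they close (so a half turn about z gives the same grasp; the last joint's range is limited). The gripper opens to 85 mm and grips with 20 to 120 N. Pads are 22 mm wide; open, the fingers measure 114 mm over their backs; the gripper's body (76 mm by 85 mm) begins 54 mm behind the grasp point. The pads swing forward as they close: fully open they stand 13 mm farther back than shut.
Start: joints at [-86.482, 17.928, 85.812, -0, 76.261, -12.8], TCP at [147.494, -503.862, 231.294] pointing down, gripper open.
Joint ranges: [-168.41, 168.41], [-55.51, 124.54], [10.69, 146.95], [-70.63, 250.63], [1, 178], [-165.06, 165.06]. Speed limits (degrees/s): [136.94, 136.94, 172.46, 180, 180, 180].

INTERFACE

Orientations are given as [roll, pitch, yaw] about the fixed x, y, z axes, in that order (R = Rz(yaw) Ry(pitch) Rx(roll)).
In Python, from bench import bot, optics gives the robot as it stands.
- The arm moves only by the tool servo_tool, never from a script. Its argument "motion" is a list of rows, each a list of 7 numbers: the finger opening in mm, from 0 to 85.4, then the shift along the tool's x, y, z in units of 25 mm (1.0 is 25 mm), then the turn, a rotation vector about the tool's x, y, z in rad. In form: [[hand, tx, ty, tz, rx, ry, rz], ...]. A call has 1 to 20 rows; each row shifts and turns the commanded pose from where the row before left it, along the tool's axes as they then stand; what a row does not reach is not made up. A row lasts 1/12 s, in which the tool goes at most 41.7 mm and 7.16 degrees, less where a joint would pass 70% of its speed; a pose out of reach is approached as far as the arm can. A call is refused whole if a number of a shift passes 1 or a number of a turn 0.125, either way. A call with a gripper value outside its range is refused whole. The fingers move at their own pace and stop on an object; "grip_force" is the grip in N (left out, the last holds). Time passes only in rows, so rows that do not move let the fingers close. It gives the time, the measured TCP pose, the force, the opening and the grip force at its end, in the units of the state.
- bot.state(): the state, without advancing time (a new reading comes with each control period).
- optics.capture(name): name is "scene" or "top" or "wrist"; returns a dict with "image" (480x640x3 uint8, red, green, blue), "depth" (480x640 float32, mm along the optical axis (not along the pixel's ray), 0 where there is no reading), "camera_matrix" (3x3 intrinsics, pixels), "eye" and "attitude" of the camera in the world. Camera axes: x right, y up, looking along -z (the intrinsics and any distortion apply to the point x, -y, -z); pixel columns grow to the right and rows downward; lengths in mm; the calibration is good to about 2 mm. A picture is of the moment at which its call begins.
- bot.hand_in(): hands the job in; it is judged then, once.
The state is a dict: "t": time; "joints": joint angles; "dq": joint speeds; "tau": joint torques, N m; "position": TCP position; "tool_rot": TCP orientation; "force": force on the tool from outside, world axes, zero at the start; "torque": the same for the moment, N m; "grip_width": opening from 0.0 (shut) to 1.0 (fully open); "finger_force": force on a finger pad.
Only numpy, scipy, OpenCV 4.12 (cv2) and the standard library are available. Lean on these libraries where they do the work, as an engineer would, in place of code of your own. Each camera call takes 0.05 s, during which the arm holds its last target. There are 200 camera calls.

TASK

Get the open adapter case ready to be put away: push over the steel sleeve that stands on end in it so that it lies down in its trough, then push the lid over until it is fully shut, without slamming it, and then press both clasps on the front of the case down flat. Do it all by pushing with the fingers: do not pick up the sleeve or anything else, and leave the other parts in the case and on the bench where they are.

Things in the scene. Friction and masses are not known exactly. Their poses are not given: they have to be found in the camera images.
- case: Flat grey steel instrument case, fixed on the bench: 190 mm front to back (its x), 330 mm long (its y), tray 62 mm high, walls 6 mm, open on top. Origin at the centre of its underside, z up; -x is its front (clasps, folded carrying handle), +x its back (lid hinge). The handle lies between the clasps (y within 54 mm of the middle, z 16 to 53 mm), 12 mm proud of the front.
- trough (a point): Centre of the floor of the middle of three foam troughs in the case, 12 mm above the bench. The troughs run along the case's y, 318 mm long (the whole inside), 42 mm wide, centred at case x = -55 (front), 0 (middle) and +55 mm (rear); the rails between them reach 34 mm above the bench.
- case_hinge (a point): Middle of the lid's hinge line: the top edge of the case's back wall (case x = +95 mm, z = 62 mm), parallel to the case's y.
- lid (a joint): Angle of the lid, rad: 0 fully shut, 1.57 upright, more leans back behind the case (stop at 2.0). The lid is a shell of 190 x 330 mm, 30 mm deep, its open side towards the tray; shut, its flat top is 92 mm above the bench. Stiff hinge: it stays at any angle it is left at; 1 to 5 N near its free edge moves it. It cannot shut over the standing sleeve.
- lid_edge (a point): Middle of the outer corner of the lid's free (front) edge, 190 mm from the hinge, on the lid's outside.
- clasp_a (a joint): Angle of a steel clasp hinged on the lid's front wall, rad: 0 down flat against the case front, 1.57 sticking straight out (stop at 1.9). Plate 36 mm wide, 44 mm long, 4 mm thick. With the lid shut its hinge line is at case x = -101, z = 74 mm, parallel to case y; flat, it reaches down to z = 28 mm. This one is at case y = +105 mm. Stiff hinge: stays where left; 1 to 2 N at its free edge moves it.
- clasp_b (a joint): The same for the other, identical clasp, at case y = -105 mm.
- clasp_a_edge (a point): Middle of the free edge of clasp a (44 mm from its hinge).
- clasp_b_edge (a point): Middle of the free edge of clasp b.
- sleeve_mid (a point): Centre of the loose steel sleeve standing on end in the front or middle trough; its z runs along its axis to its nose. 105 mm long, 0.23 to 0.46 kg: collar 34 mm across, 12 mm thick, at the foot; body 28 mm; nose 18 mm across over the top 20 mm. Top 117 mm above the bench. To lie down it needs 125 mm of trough from its axis: push it towards the end of the case farther from it.
- adapter_mid (a point): Centre of a steel and brass adapter, 88 mm long, 32 mm in diameter, lying loose along the trough that the sleeve does not stand in (front or middle). Leave alone.
- injector_mid (a point): Point on the axis near the middle of a loose injector, 174 mm long, 32 mm in diameter at its black head, lying in the rear trough. Leave alone.
- torque_wrench_mid (a point): A point on the axis of a digital torque wrench 440 mm long, lying on the bench behind the case's lid. Leave alone.
- socket_big_mid (a point): Centre of a socket 30 mm in diameter, 40 mm high, standing on the bench. Leave alone.
- socket_small_mid (a point): Centre of a socket 22 mm in diameter, 28 mm high, standing on the bench. Leave alone.
- parts_bin_mid (a point): Centre of a blue parts bin 150 x 100 x 60 mm on the bench, off the front of the case. Leave alone.
There are look-alikes about, which are no part of the job. Leave any blue or green look-alike of the part that bears sleeve_mid alone.

How it is judged:
By the outcome, as a careful person would: the job done as asked, in the order asked, and still so for the second after the job is handed in, with the robot touching nothing.
It also fails if it takes over 64 s, if anything falls off the work surface, if the arm or the gripper's body presses on something with over 40 N, if the wrist force passes 120 N, or if a joint passes its speed limit or range.

## Working session

There is one attempt and no reset: what is moved stays moved. The work goes in short steps, Python scripts to look and compute and a tool call to move; the robot and the scene stay as the last step left them, time stands still between calls to the robot, and variables do not carry over. Pictures are saved under pics/ and viewed, at most 10 in all, crops included, and the job is handed in when it is done.

Besides the shell and the picture viewer there is one more tool, called after ">>>" as name(argument=value, ...), one argument or row to a line, values as JSON. servo_tool: Moves the arm, as the interface text tells. Its arguments: {"type":"object","properties":{"motion":{"type":"array","items":{"type":"array","items":{"type":"number"}}},"grip_force":{"type":"number"}},"required":["motion"]}

```bash
ls; mkdir -p pics; python3 - <<'E'
from bench import bot, optics
import cv2,numpy as np
s=bot.state();print(s)
ims=[]
for n in("scene","top"):
    c=optics.capture(n);np.savez(n+".npz",**{k:np.array(v) for k,v in c.items()})
    print(n,c["camera_matrix"],c["eye"],c["attitude"],[k for k in c]);cv2.imwrite(f"pics/{n}0.png",c["image"][:,:,::-1])
E
```

```text
pics
{'t': 0.0, 'joints': array([-8.64816953e+01,  1.79600793e+01,  8.58544812e+01, -8.00789412e-04,
        7.62608217e+01, -1.27992113e+01]), 'dq': array([ 0.00671485, -0.04522783, -0.01247281,  0.05838909,  0.04281896,
       -0.01776224]), 'tau': array([-5.82662706e-04, -4.12268221e+01, -2.59742314e+01, -1.95150064e-04,
        4.13086731e-03, -2.55658210e-05]), 'position': array([ 147.47844554, -503.58890966,  230.72630403]), 'tool_rot': array([-1.79926318e+02, -1.59415222e-02,  1.63176964e+01]), 'force': array([-0.02078417,  0.26856217,  0.11970158]), 'torque': array([-0.01292459, -0.03839889,  0.00386136]), 'finger_force': 0.0, 'grip_width': 0.9989493995308686}
scene [[579.52197178   0.         326.21873219]
 [  0.         579.52197178 232.58071758]
 [  0.           0.           1.        ]] [1366.35047612  -26.74224547 1023.29690635] [44.18713276 -0.73155528 87.1859412 ] ['image', 'depth', 'camera_matrix', 'eye', 'attitude']
top [[465.55836498   0.         320.28140355]
 [  0.         465.55836498 234.69608947]
 [  0.           0.           1.        ]] [ 284.43228366   -6.31219459 1113.31948679] [  9.38323606   0.29388934 -91.56678443] ['image', 'depth', 'camera_matrix', 'eye', 'attitude']
```

View pics/scene0.png

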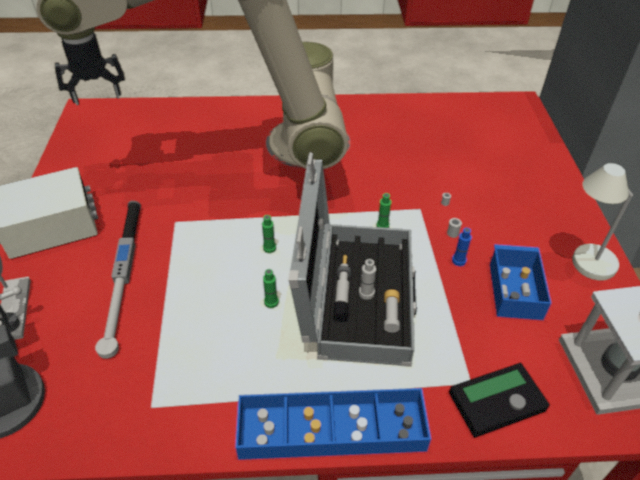

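View pics/top0.png

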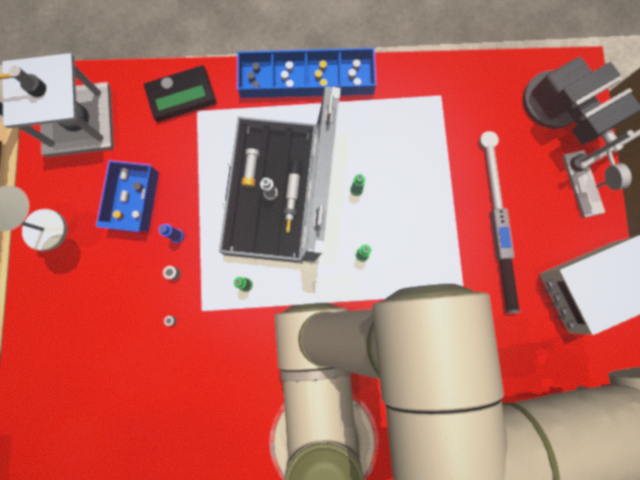

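The scene view shows the case centred at about (365,290), with its front towards world +y (image right) and the lid upright. In the top view the tray corners are near (238,118), (222,255) and (300,260). The sleeve stands in the middle trough at about (267,185), and the adapter lies in the front trough.

```bash
cat > h.py <<'E'
import numpy as np,cv2
from scipy.spatial.transform import Rotation as R
def load(n): return dict(np.load(n+".npz"))
def rot(c): return R.from_euler('xyz',c["attitude"],degrees=True).as_matrix()
def cloud(c):
    K=c["camera_matrix"];d=c["depth"].astype(float);v,u=np.mgrid[:480,:640]
    P=np.stack([(u-K[0,2])/K[0,0]*d,-(v-K[1,2])/K[1,1]*d,-d],-1)
    P=P@rot(c).T+c["eye"];P[d==0]=np.nan;return P
def proj(c,X):
    q=(np.atleast_2d(X)-c["eye"])@rot(c);K=c["camera_matrix"]
    return np.c_[K[0,2]+K[0,0]*q[:,0]/-q[:,2],K[1,2]+K[1,1]*q[:,1]/q[:,2]]
def onplane(c,u,v,z):
    K=c["camera_matrix"];r=rot(c)@np.array([(u-K[0,2])/K[0,0],-(v-K[1,2])/K[1,1],-1]);e=c["eye"];return e+r*(z-e[2])/r[2]
E
python3 - <<'E'
from h import *
ims=[]
for n,(x0,y0,w,h) in(("top",(190,75,200,225)),("scene",(240,140,200,225))):
    c=load(n);P=cloud(c)
    print(n,"table z",np.nanmedian(P[290:305,215:230,2]) if n=="top" else np.nanmedian(P[230:300,180:240,2]))
    ims.append(cv2.resize(np.ascontiguousarray(c["image"][y0:y0+h,x0:x0+w,::-1]),None,fx=2,fy=2.6,interpolation=cv2.INTER_CUBIC))
    # rim
    M=(P[...,2]>54)&(P[...,2]<70)&(P[...,0]>300)&(P[...,0]<800)&(P[...,1]>-150)&(P[...,1]<280)
    S=P[M][:,:2].astype(np.float32);nlab,lab,st,ce=cv2.connectedComponentsWithStats(M.astype(np.uint8))
    for i in range(1,nlab):
        if st[i,4]>25:
            Q=P[lab==i];print(st[i],ce[i].round(),np.percentile(Q,[2,50,98],axis=0).round().tolist(),cv2.minAreaRect(Q[:,:2].astype(np.float32)))
    M=(P[...,2]>100)&(P[...,2]<122)&(P[...,0]>300)&(P[...,0]<800)&(P[...,1]>-150)&(P[...,1]<280)
    nlab,lab,st,ce=cv2.connectedComponentsWithStats(M.astype(np.uint8))
    print("tall")
    for i in range(1,nlab):
        if st[i,4]>8:
            Q=P[lab==i];print(st[i],np.percentile(Q,[2,50,98],axis=0).round().tolist())
    M=(P[...,2]>200)&(P[...,0]>300)&(P[...,0]<800)&(P[...,1]>-150)&(P[...,1]<280)
    Q=P[M];print("lidtop",len(Q),np.percentile(Q,[1,50,99],axis=0).round().tolist(),cv2.minAreaRect(Q[:,:2].astype(np.float32)))
cv2.imwrite("pics/crop0.png",np.hstack(ims))
E
```

```text
top table z 1.7088972148012544
[ 219  116  102  145 1876] [280. 188.] [[407.0, -7.0, 55.0], [569.0, 36.0, 63.0], [745.0, 221.0, 69.0]] ((576.4744262695312, 109.93403625488281), (206.8779754638672, 331.1976623535156), 82.47396087646484)
tall
[318 115   4   4  13] [[722.0, -15.0, 104.0], [723.0, -10.0, 108.0], [725.0, -8.0, 120.0]]
[356 174   8   8  51] [[571.0, -105.0, 101.0], [579.0, -98.0, 105.0], [587.0, -89.0, 110.0]]
[261 178  10  10  67] [[563.0, 104.0, 101.0], [570.0, 111.0, 117.0], [580.0, 120.0, 121.0]]
[362 245   8   8  54] [[410.0, -111.0, 100.0], [417.0, -104.0, 106.0], [425.0, -96.0, 109.0]]
[302 257  15   3  18] [[396.0, 6.0, 101.0], [399.0, 21.0, 114.0], [403.0, 36.0, 121.0]]
[234 278   9   8  56] [[346.0, 167.0, 102.0], [354.0, 175.0, 106.0], [361.0, 183.0, 109.0]]
lidtop 3221 [[300.0, -143.0, 222.0], [514.0, -20.0, 251.0], [721.0, 16.0, 662.0]] ((512.9906005859375, -53.646827697753906), (425.8941650390625, 191.36033630371094), 0.004480055067688227)
scene table z 1.0780861979772567
[379 207  12   8  58] [385. 211.] [[357.0, 162.0, 55.0], [367.0, 175.0, 62.0], [373.0, 1
[... 957 characters left out ...]
] [[349.0, 169.0, 100.0], [359.0, 176.0, 105.0], [367.0, 183.0, 108.0]]
[307 205  22  85 233] [[402.0, -16.0, 100.0], [476.0, 2.0, 111.0], [628.0, 34.0, 122.0]]
[264 215   7   7  42] [[413.0, -110.0, 100.0], [424.0, -103.0, 105.0], [431.0, -96.0, 109.0]]
[365 259   9  13  85] [[567.0, 105.0, 101.0], [580.0, 113.0, 115.0], [586.0, 121.0, 119.0]]
[265 269   8   8  55] [[576.0, -103.0, 100.0], [586.0, -95.0, 105.0], [592.0, -89.0, 109.0]]
[298 323  18   8 106] [[725.0, -35.0, 100.0], [728.0, -22.0, 112.0], [731.0, -7.0, 122.0]]
lidtop 2757 [[301.0, -48.0, 201.0], [569.0, -16.0, 249.0], [729.0, 44.0, 302.0]] ((514.61328125, 4.193428039550781), (91.79841613769531, 433.1640625), 87.72284698486328)
```

View pics/crop0.png

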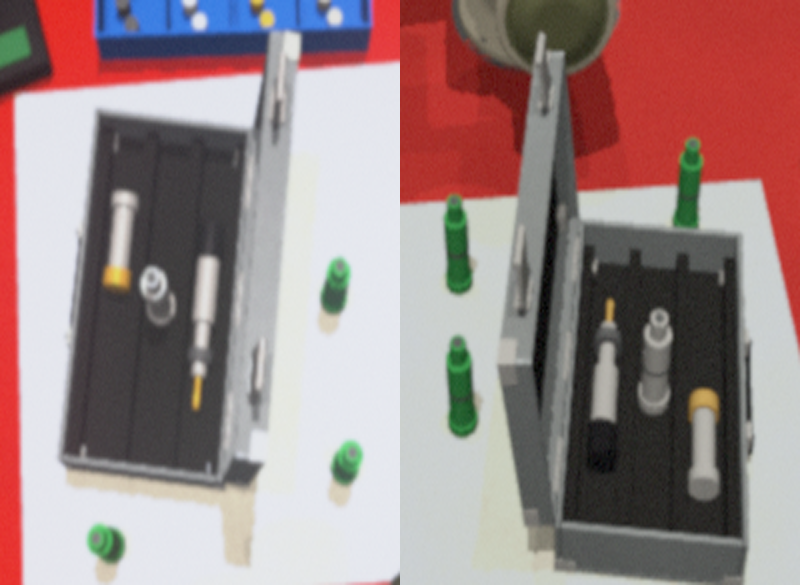

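The crops show the tray rim clearly. Its corners in full-image pixels are (239,117), (221.5,253) and (301,260) in the top view, and (410,231) and (412,349) in the scene view. The clasps stick straight out from the lid front wall, and the sleeve is in the middle trough at about the case middle.

```bash
python3 - <<'E'
from h import *
t=load("top");s=load("scene")
for c,l in((t,[(239,117.3),(221.5,252.7),(301,260.4),(313,125)]),(s,[(410,230.8),(412.5,348.8),(321,343)])):
    print([onplane(c,u,v,62).round(1).tolist() for u,v in l])
# front wall rim line fits and near-end wall, top view
for n,c in(("t",t),("s",s)):
    P=cloud(c);Q=P[(abs(P[...,2]-62)<6)&(P[...,0]>395)&(P[...,0]<760)&(P[...,1]>50)&(P[...,1]<240)]
    r=cv2.minAreaRect(Q[:,:2].astype(np.float32));
    # front edge: per x-bin max y 
    e=[];
    for x in range(430,730,20):
        q=Q[abs(Q[:,0]-x)<10]; q=q[q[:,1]>160]
        if len(q)>3:e.append((x,np.percentile(q[:,1],5),np.median(q[:,1]),np.percentile(q[:,1],95)))
    e=np.array(e);print(n,np.polyfit(e[:,0]-576,e[:,2],1),e.round()[::4].tolist())
    # lid outer face points z 120..230
    L=P[(P[...,2]>110)&(P[...,2]<275)&(P[...,0]>420)&(P[...,0]<700)&(P[...,1]>-60)&(P[...,1]<60)]
    for z in range(120,280,20):
        q=L[abs(L[:,2]-z)<10]
        if len(q)>5:print(z,len(q),np.percentile(q[:,1]-0*q[:,0],[5,50,95]).round(1), np.polyfit(q[:,0]-576,q[:,1],1).round(3))
    zz=P[(P[...,2]>225)&(P[...,0]>395)&(P[...,0]<760)&(P[...,1]>-70)&(P[...,1]<80)&(P[...,2]<300)]
    for a in range(410,740,30):
        q=zz[abs(zz[:,0]-a)<15]
        if len(q)>5:print(a,len(q),np.percentile(q,[5,50,95],axis=0).round().tolist())
E
```

```text
[[748.1, 180.8, 62.0], [423.1, 220.3, 62.0], [400.4, 39.7, 62.0], [723.5, 4.4, 62.0]]
[[435.0, 226.5, 62.0], [753.9, 183.3, 62.0], [733.4, 6.5, 62.0]]
t [-1.04576602e-01  2.03411448e+02] [[430.0, 167.0, 202.0, 226.0], [510.0, 211.0, 213.0, 217.0], [590.0, 200.0, 202.0, 206.0], [670.0, 190.0, 192.0, 195.0]]
240 1019 [-41.6 -20.    1.8] [ -0.128 -22.5  ]
260 997 [-34.8 -11.4   9.6] [ -0.137 -14.188]
410 264 [[397.0, -10.0, 245.0], [410.0, 4.0, 250.0], [423.0, 18.0, 253.0]]
440 243 [[427.0, -14.0, 247.0], [438.0, 0.0, 251.0], [453.0, 13.0, 283.0]]
470 190 [[456.0, -18.0, 247.0], [469.0, -1.0, 251.0], [484.0, 9.0, 290.0]]
500 237 [[486.0, -22.0, 247.0], [500.0, -9.0, 250.0], [513.0, 6.0, 253.0]]
530 241 [[516.0, -26.0, 247.0], [529.0, -12.0, 250.0], [543.0, 1.0, 253.0]]
560 237 [[547.0, -30.0, 247.0], [560.0, -17.0, 250.0], [573.0, -3.0, 253.0]]
590 229 [[576.0, -33.0, 247.0], [590.0, -20.0, 250.0], [603.0, -6.0, 253.0]]
620 231 [[606.0, -38.0, 247.0], [620.0, -24.0, 249.0], [634.0, -10.0, 253.0]]
650 236 [[637.0, -41.0, 247.0], [647.0, -28.0, 251.0], [663.0, -15.0, 282.0]]
680 169 [[666
[... 624 characters left out ...]
 294.0]]
470 215 [[456.0, -16.0, 247.0], [472.0, -3.0, 252.0], [482.0, 10.0, 295.0]]
500 154 [[487.0, -21.0, 247.0], [500.0, -7.0, 249.0], [514.0, 7.0, 253.0]]
530 160 [[517.0, -24.0, 247.0], [530.0, -10.0, 249.0], [543.0, 4.0, 252.0]]
560 172 [[546.0, -28.0, 247.0], [560.0, -14.0, 250.0], [574.0, -1.0, 252.0]]
590 171 [[576.0, -32.0, 247.0], [589.0, -17.0, 249.0], [604.0, -5.0, 252.0]]
620 118 [[607.0, -36.0, 247.0], [620.0, -16.0, 250.0], [633.0, -8.0, 252.0]]
650 165 [[636.0, -40.0, 247.0], [653.0, -24.0, 250.0], [663.0, -11.0, 290.0]]
680 288 [[667.0, -44.0, 247.0], [683.0, -29.0, 251.0], [693.0, -17.0, 294.0]]
710 241 [[697.0, -48.0, 241.0], [712.0, -34.0, 249.0], [725.0, -20.0, 252.0]]
```

>>> servo_tool(
  motion=[
    [0, 0, 0, -0.8, 0, 0, 0.104],
    [0, 0, 0, -1, 0, 0, 0.104],
    [0, 0, 0, -1, 0, 0, 0.104],
    [0, 0, 0, -1, 0, 0, 0.104],
    [0, 0, 0, -1, 0, 0, 0],
    [0, 0.43, -0.95, 0, 0, 0, 0],
    [0, 0.43, -0.95, 0, 0, 0, 0],
    [0, 0.43, -0.95, 0, 0, 0, 0],
    [0, 0.43, -0.95, 0, 0, 0, 0],
    [0, 0.43, -0.95, 0, 0, 0, 0],
    [0, 0.43, -0.95, 0, 0, 0, 0],
    [0, 0.43, -0.95, 0, 0, 0, 0],
    [0, 0.43, -0.95, 0, 0, 0, 0],
    [0, 0.43, -0.95, 0, 0, 0, 0],
    [0, 0.43, -0.95, 0, 0, 0, 0],
    [0, 0.43, -0.95, 0, 0, 0, 0],
    [0, 0.43, -0.95, 0, 0, 0, 0],
    [0, 0.43, -0.95, 0, 0, 0, 0],
    [0, 0, 0, 0, 0, 0, 0],
    [0, 0, 0, 0, 0, 0, 0],
  ],
)

```text
t: 1.77
position: [326.7, -215.4, 351.2]
tool_rot: [180.0, 0.0, -7.4]
force: [-0.3, -0.4, -0.1]
grip_width: -0.001
finger_force: 0.0
```

>>> servo_tool(
  motion=[
    [0, 0.425, -0.95, 0, 0, 0, 0],
    [0, 0.425, -0.95, 0, 0, 0, 0],
    [0, 0.425, -0.95, 0, 0, 0, 0],
    [0, 0.425, -0.95, 0, 0, 0, 0],
    [0, 0.425, -0.95, 0, 0, 0, 0],
    [0, 0.425, -0.95, 0, 0, 0, 0],
    [0, 0.425, -0.95, 0, 0, 0, 0],
    [0, 0.425, -0.95, 0, 0, 0, 0],
    [0, 0.425, -0.95, 0, 0, 0, 0],
    [0, 0.425, -0.95, 0, 0, 0, 0],
    [0, 0.425, -0.95, 0, 0, 0, 0],
    [0, 0.425, -0.95, 0, 0, 0, 0],
    [0, 0.425, -0.95, 0, 0, 0, 0],
    [0, 0.425, -0.95, 0, 0, 0, 0],
    [0, 0.425, -0.95, 0, 0, 0, 0],
    [0, 0, 0, 0.8, 0, 0, 0],
    [0, 0, 0, 1, 0, 0, 0],
    [0, 0, 0, 1, 0, 0, 0],
    [0, 0, 0, 0.6, 0, 0, 0],
    [0, 0, 0, 0, 0, 0, 0],
  ],
)

```text
t: 3.43
position: [530.2, 115.1, 262.7]
tool_rot: [179.9, 0.4, -7.6]
force: [-0.8, 0.2, -0.3]
grip_width: -0.005
finger_force: 0.0
```

```bash
python3 - <<'E'
from h import *
from bench import bot,optics
ims=[]
for n in("wrist","scene"):
    c=optics.capture(n);np.savez(n+"1.npz",**{k:np.array(v) for k,v in c.items()});P=cloud(c)
    ims.append(c["image"][:,:,::-1])
    print(n,c["eye"],c["attitude"])
    M=(P[...,2]>95)&(P[...,2]<124)&(P[...,0]>540)&(P[...,0]<620)&(P[...,1]>70)&(P[...,1]<150)
    Q=P[M]
    if len(Q): print(len(Q),np.percentile(Q,[2,50,98],axis=0).round(1).tolist())
cv2.imwrite("pics/w1.png",cv2.resize(np.hstack([ims[0],ims[1]]),(800,300)))
print(bot.state()["position"])
E
```

```text
wrist [598.09487966 105.15052387 404.1945774 ] [-1.60400145e+01 -5.03796936e-02 -9.76179636e+01]
952 [[561.6, 100.7, 95.2], [575.3, 112.8, 97.5], [586.4, 125.6, 117.8]]
scene [1366.35047612  -26.74224547 1023.29690635] [44.18713276 -0.73155528 87.1859412 ]
139 [[567.7, 101.7, 95.1], [581.0, 113.1, 105.2], [589.2, 126.5, 120.1]]
[531.42536125 115.38312543 266.601645  ]
```

View pics/w1.png

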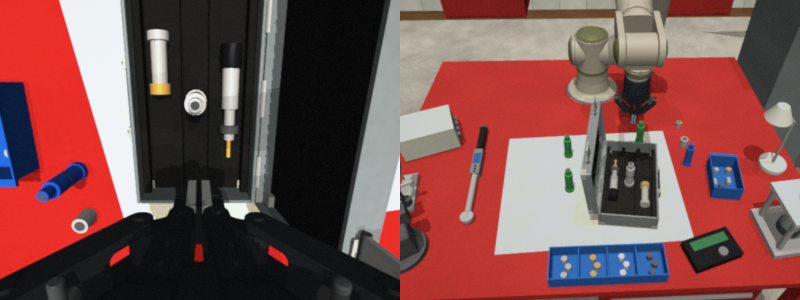

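The wrist view (left half) shows the sleeve at about (196,102), with the adapter and injector on either side and the closed fingers at (200,195) behind it. The scene half shows the arm clear of the lid.

>>> servo_tool(
  motion=[
    [0, 0, -0.12, 0.9, 0, 0, 0],
    [0, 0, 0, 1, 0, 0, 0],
    [0, 0, 0, 1, 0, 0, 0],
    [0, 0, 0, 1, 0, 0, 0],
    [0, 0, 0, 1, 0, 0, 0],
    [0, 0, 0, 0.8, 0, 0, 0],
    [0, 0, 0, 0.5, 0, 0, 0],
    [0, 0, 0, 0.3, 0, 0, 0],
    [0, 0, 0, 0, 0, 0, 0],
    [0, 0, 0, 0, 0, 0, 0],
    [0, 0, 0, 0, 0, 0, 0],
  ],
)

```text
t: 4.45
position: [532.3, 119.1, 105.2]
tool_rot: [-180.0, -0.1, -7.5]
force: [-0.1, -0.1, 0.4]
grip_width: -0.003
finger_force: 0.0
```

```bash
python3 - <<'E'
from h import *
c=load("wrist1");P=cloud(c)
d=np.array([.9915,-.1305]);cx=np.array([-.1305,-.9915]);C=np.array([575.7,110.8])
q=P[...,:2]-C;a=q@d;b=q@cx;z=P[...,2]
M=(z>59)&(z<65)&(abs(a)<170)&(abs(b)<110)
for lo in range(-150,160,40):
    m=M&(a>lo)&(a<lo+40)
    for s in(-1,1):
        k=m&(b*s>80)
        if k.sum()>10:print(lo,s,k.sum(),np.percentile(b[k],[3,50,97]).round(1),np.median(z[k]).round(1))
for s in(-1,1):
    k=M&(a*s>145)&(abs(b)<80)
    if k.sum()>10:print("end",s,k.sum(),np.percentile(a[k],[3,50,97]).round(1))
for lo in range(-160,161,40):
  for zz in range(80,260,40):
    k=(abs(z-zz)<10)&(a>lo)&(a<lo+40)&(b>60)&(b<200)
    if k.sum()>10:print("lid",lo,zz,k.sum(),np.median(b[k]).round(1))
E
```

```text
-150 -1 234 [-97.6 -94.5 -92. ] 61.1
-150 1 736 [ 86.1  97.9 109.3] 63.7
-110 -1 245 [-97.4 -94.4 -92. ] 61.2
-110 1 847 [ 86.3  98.4 109.3] 63.7
-70 -1 269 [-97.5 -94.5 -92.1] 61.1
-70 1 919 [ 86.3  98.3 109.3] 63.6
-30 -1 293 [-97.5 -94.5 -92. ] 60.9
-30 1 1013 [ 86.3  98.5 109.4] 63.7
10 -1 330 [-97.6 -94.5 -92. ] 61.0
10 1 1136 [ 86.2  98.4 109.4] 63.7
50 -1 367 [-97.6 -94.5 -91.9] 61.0
50 1 1247 [ 86.2  98.2 109.2] 63.5
90 -1 368 [-97.5 -94.4 -92. ] 60.9
90 1 1236 [ 86.3  97.9 109.4] 63.6
end -1 436 [-161.5 -158.5 -156.2]
lid -160 80 768 113.7
lid -160 120 602 121.5
lid -160 160 537 125.9
lid -160 200 380 130.3
lid -120 80 410 117.2
lid -120 120 594 121.6
lid -120 160 877 126.0
lid -120 200 1399 130.4
lid -120 240 1302 122.0
lid -80 80 455 117.2
lid -80 120 648 121.6
lid -80 160 994 126.0
lid -80 200 1614 130.4
lid -80 240 4639 127.6
lid -40 80 504 117.2
lid -40 120 732 121.6
lid -40 160 1153 126.0
lid -40 200 1903 130.4
lid -40 240 5296 126.7
lid 0 80 556 117.2
lid 0 120 831 121.6
lid 0 160 1313 126.0
lid 0 200 2240 130.4
lid 0 240 4354 121.8
lid 40 80 626 117.2
lid 40 120 942 121.6
lid 40 160 1498 126.0
lid 40 200 2667 130.4
lid 40 240 2086 116.5
lid 80 80 683 117.2
lid 80 120 735 121.6
lid 80 160 681 125.9
lid 80 200 295 130.1
lid 120 80 16 116.4
```

>>> servo_tool(
  motion=[
    [0, 0.4, 0, 0.1, 0, 0, 0],
    [0, 0.3, 0, 0.1, 0, 0, 0],
    [0, 0.14, 0, 0, 0, 0, 0],
    [0, 0.14, 0, 0, 0, 0, 0],
    [0, 0.14, 0, 0, 0, 0, 0],
    [0, 0.14, 0, 0, 0, 0, 0],
    [0, 0.14, 0, 0, 0, 0, 0],
    [0, 0.14, 0, 0, 0, 0, 0],
    [0, 0.14, 0, 0, 0, 0, 0],
    [0, 0.14, 0, 0, 0, 0, 0],
    [0, 0, 0, 0, 0, 0, 0],
  ],
)

```text
t: 5.37
position: [578.4, 113.2, 100.8]
tool_rot: [-180.0, -0.3, -7.5]
force: [-1.2, 0.9, 11.5]
grip_width: -0.002
finger_force: 5.6
```

```bash
python3 - <<'E'
from h import *
from bench import bot,optics
c=optics.capture("wrist");P=cloud(c)
C=np.array([579.5,112.8]);d=np.array([.9915,-.1305]);cx=np.array([-.1305,-.9915])
q=P[...,:2]-C;a=q@d;b=q@cx;z=P[...,2]
for l,h in((20,45),(50,70),(75,92),(95,125)):
    k=(z>l)&(z<h)&(abs(b)<25)&(a>-25)&(a<160);print(l,h,k.sum(),np.percentile(a[k],[3,50,97]).round() if k.sum() else "",np.median(b[k]).round(1) if k.sum() else "")
p=bot.state()["position"];print(p,(p[:2]-C)@d)
i=cv2.resize(c["image"][:,:,::-1],(640,480));cv2.imwrite("pics/w2.png",i)
E
```

```text
20 45 5701 [-19.  66. 129.] 20.5
50 70 0  
75 92 0  
95 125 4535 [ 5. 17. 29.] 0.5
[578.13524236 113.27294426 100.74187855] -1.4148764295695766
```

View pics/w2.png

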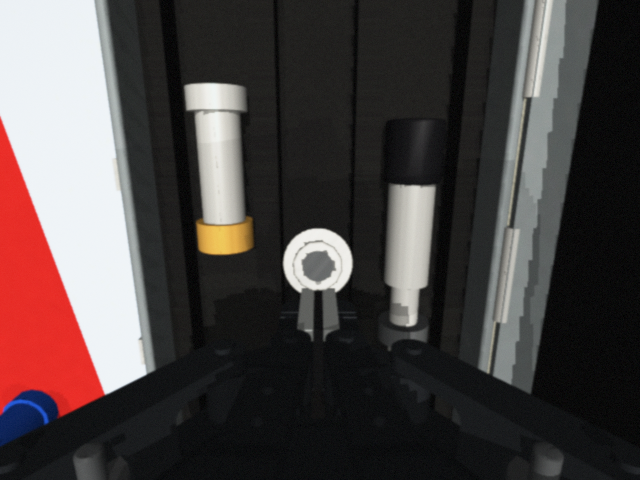

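The wrist view shows the sleeve nose at (318,265), leaning away from the finger. The upward force means its shoulder is rising under the fingertip, so I raise the tip a little and continue.

>>> servo_tool(
  motion=[
    [0, 0, 0, -0.2, 0, 0, 0],
    [0, 0.05, 0, -0.12, 0, 0, 0],
    [0, 0.14, 0, 0, 0, 0, 0],
    [0, 0.14, 0, 0, 0, 0, 0],
    [0, 0.14, 0, 0, 0, 0, 0],
    [0, 0.14, 0, 0, 0, 0, 0],
    [0, 0.14, 0, 0, 0, 0, 0],
    [0, 0.14, 0, 0, 0, 0, 0],
    [0, 0, 0, 0, 0, 0, 0],
    [0, 0, 0, 0, 0, 0, 0],
  ],
)

```text
t: 6.25
position: [598.7, 110.3, 106.6]
tool_rot: [180.0, 0.0, -7.5]
force: [-0.2, 0.3, 0.0]
grip_width: 0.003
finger_force: 0.0
```

```bash
cat > look.py <<'E'
from h import *
from bench import bot,optics
c=optics.capture("wrist");P=cloud(c)
C=np.array([579.5,112.8]);d=np.array([.9915,-.1305]);cx=np.array([-.1305,-.9915])
q=P[...,:2]-C;a=q@d;b=q@cx;z=P[...,2]
for l,h in((20,37),(38,50),(50,70),(75,92),(95,125)):
    k=(z>l)&(z<h)&(abs(b)<19)&(a>-25)&(a<160);print(l,h,k.sum(),np.percentile(a[k],[3,50,97]).round() if k.sum() else "",np.median(b[k]).round(1) if k.sum() else "")
p=bot.state()["position"];print(p,(p[:2]-C)@d)
E
python3 look.py
```

```text
20 37 3362 [ 24.  88. 118.] -0.5
38 50 4687 [17. 52. 96.] -0.1
50 70 0  
75 92 0  
95 125 1047 [25. 29. 30.] 1.0
[598.53271958 110.42737693 106.66821446] 19.180568777012137
```

>>> servo_tool(
  motion=[
    [0, 0, 0, -0.9, 0, 0, 0],
    [0, 0, 0, -0.92, 0, 0, 0],
    [0, 0, 0, -0.92, 0, 0, 0],
    [0, 0, 0, -0.92, 0, 0, 0],
    [0, 0, 0, -0.92, 0, 0, 0],
    [0, 0, 0, -0.92, 0, 0, 0],
    [0, 0, 0, -0.92, 0, 0, 0],
    [0, 0, 0, -0.92, 0, 0, 0],
    [0, -0.1, 0.93, -0.2, 0, 0, 0],
    [0, -0.1, 0.93, 0, 0, 0, 0],
    [0, -0.1, 0.93, 0, 0, 0, 0],
    [0, -0.1, 0.93, 0, 0, 0, 0],
    [0, -0.1, 0.93, 0, 0, 0, 0],
    [0, -0.1, 0.93, 0, 0, 0, 0],
    [0, -0.1, 0.93, 0, 0, 0, 0],
    [0, -0.1, 0.93, 0, 0, 0, 0],
    [0, 0, 0, 0, 0, 0, 0],
    [0, 0, 0, 0, 0, 0, 0],
  ],
)

```text
t: 7.8
position: [554.2, -72.0, 295.4]
tool_rot: [-180.0, -0.0, -7.6]
force: [0.4, -0.2, -0.1]
grip_width: -0.0
finger_force: 0.0
```

```bash
python3 - <<'E'
from h import *
from bench import bot,optics
C=np.array([579.5,112.8]);d=np.array([.9915,-.1305]);cx=np.array([-.1305,-.9915])
p=bot.state()["position"];print(p,(p[:2]-C)@d,(p[:2]-C)@cx)
c=optics.capture("scene");cv2.imwrite("pics/s2.png",cv2.resize(c["image"][130:390,180:480,::-1],(750,600)))
E
```

```text
[554.20769384 -71.97539615 295.35448828] -0.9641323571548072 186.50545124062995
```

View pics/s2.png

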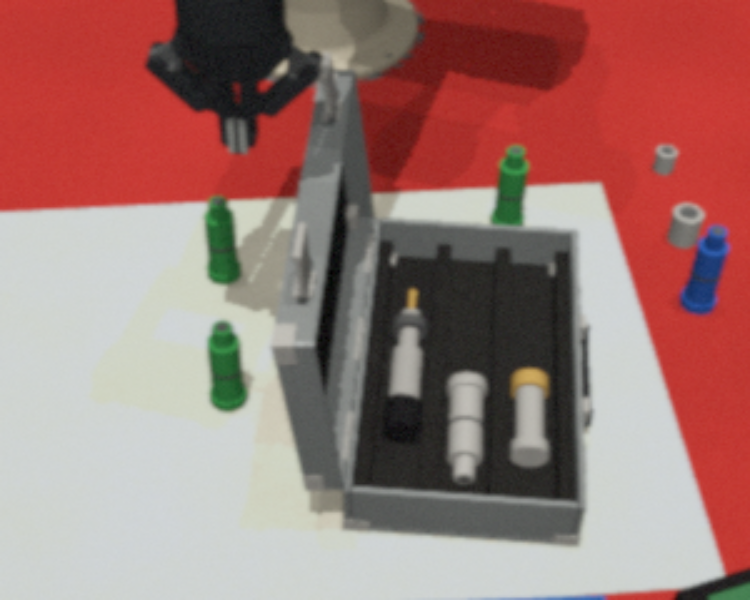

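The sleeve lies in the middle trough, from (467,375) to (463,480), with the adapter and injector undisturbed. The closed linkage spreads wide across tool y, so I turn the tool 90° to push along tool x.

>>> servo_tool(
  motion=[
    [0, 0, 0, 0, 0, 0, -0.1208],
    [0, 0, 0, 0, 0, 0, -0.1208],
    [0, 0, 0, 0, 0, 0, -0.1208],
    [0, 0, 0, 0, 0, 0, -0.1208],
    [0, 0, 0, 0, 0, 0, -0.1208],
    [0, 0, 0, 0, 0, 0, -0.1208],
    [0, 0, 0, 0, 0, 0, -0.1208],
    [0, 0, 0, 0, 0, 0, -0.1208],
    [0, 0, 0, 0, 0, 0, -0.1208],
    [0, 0, 0, 0, 0, 0, -0.1208],
    [0, 0, 0, 0, 0, 0, -0.1208],
    [0, 0, 0, 0.7, 0, 0, -0.1208],
    [0, 0, 0, 0.9, 0, 0, -0.1208],
    [0, 0, 0, 0.9, 0, 0, 0],
    [0, 0, 0, 0.2, 0, 0, 0],
    [0, 0.6, 0, 0, 0, 0, 0],
    [0, 0.3, 0, 0, 0, 0, 0],
    [0, 0, 0, 0, 0, 0, 0],
  ],
)

```text
t: 9.35
position: [557.9, -47.3, 228.7]
tool_rot: [179.9, -0.0, 82.6]
force: [0.1, -0.2, 1.2]
grip_width: -0.004
finger_force: 0.0
```

```bash
cat > pos.py <<'E'
from h import *
from bench import bot
C=np.array([579.5,112.8]);d=np.array([.9915,-.1305]);cx=np.array([-.1305,-.9915])
s=bot.state();p=s["position"];print("cy %.1f cx %.1f z %.1f"%((p[:2]-C)@d,(p[:2]-C)@cx,p[2]),s["tool_rot"],s["force"])
E
python3 pos.py; python3 - <<'E'
import numpy as np
for th in (1.5,1.4,1.2,1.0,.8,.6,.4,.3,.2,.1,.05,0):
    r=168;print(th,"TCP cx %.1f z %.1f"%(95-(r*np.cos(th)-30*np.sin(th))+11,62+r*np.sin(th)+30*np.cos(th)))
E
```

```text
cy -0.5 cx 161.6 z 228.7 [ 1.79925739e+02 -8.58959029e-03  8.25656642e+01] [ 0.12536223 -0.21517209  1.19477442]
1.5 TCP cx 124.0 z 231.7
1.4 TCP cx 107.0 z 232.7
1.2 TCP cx 73.1 z 229.5
1.0 TCP cx 40.5 z 219.6
0.8 TCP cx 10.5 z 203.4
0.6 TCP cx -15.7 z 181.6
0.4 TCP cx -37.1 z 155.1
0.3 TCP cx -45.6 z 140.3
0.2 TCP cx -52.7 z 124.8
0.1 TCP cx -58.2 z 108.6
0.05 TCP cx -60.3 z 100.4
0 TCP cx -62.0 z 92.0
```

>>> servo_tool(
  motion=[
    [0, 0.15, 0, 0, 0, 0, 0],
    [0, 0.24, 0, -0.02, 0, 0, 0],
    [0, 0.24, 0, -0.02, 0, 0, 0],
    [0, 0.24, 0, -0.02, 0, 0, 0],
    [0, 0.24, 0, -0.02, 0, 0, 0],
    [0, 0.26, 0, -0.02, 0, 0, 0],
    [0, 0.26, 0, -0.02, 0, 0, 0],
    [0, 0.26, 0, -0.02, 0, 0, 0],
    [0, 0.27, 0, 0, 0, 0, 0],
    [0, 0.27, 0, 0.02, 0, 0, 0],
    [0, 0.27, 0, 0.02, 0, 0, 0],
    [0, 0.27, 0, 0.03, 0, 0, 0],
    [0, 0.27, 0, 0.03, 0, 0, 0],
    [0, 0.27, 0, 0.03, 0, 0, 0],
    [0, 0.26, 0, 0.06, 0, 0, 0],
    [0, 0.26, 0, 0.07, 0, 0, 0],
    [0, 0.26, 0, 0.08, 0, 0, 0],
    [0, 0.26, 0, 0.09, 0, 0, 0],
    [0, 0.26, 0, 0.1, 0, 0, 0],
    [0, 0, 0, 0, 0, 0, 0],
  ],
)

```text
t: 11.02
position: [572.9, 71.6, 217.2]
tool_rot: [-179.9, -0.0, 82.5]
force: [-0.8, 0.4, -0.8]
grip_width: -0.0
finger_force: 0.0
```

```bash
python3 pos.py; python3 - <<'E'
from h import *
from bench import optics
C=np.array([579.5,112.8]);d=np.array([.9915,-.1305]);cx=np.array([-.1305,-.9915])
c=optics.capture("scene");P=cloud(c);q=P[...,:2]-C;a=q@d;b=q@cx;z=P[...,2]
k=(abs(a-130)<25)&(z>95)&(z<290)&(b>-60)&(b<150)
A=np.c_[b[k],z[k]];print(len(A))
for lo in range(-40,140,15):
    m=abs(A[:,0]-lo)<7.5
    if m.sum()>3:print(lo,np.percentile(A[m,1],[5,50,95]).round())
E
```

```text
cy -1.1 cx 41.7 z 217.2 [-1.79919180e+02 -4.13084878e-02  8.25204054e+01] [-0.79684533  0.42726801 -0.80002522]
1444
-25 [263. 272. 275.]
-10 [223. 246. 260.]
5 [226. 233. 240.]
20 [225. 235. 240.]
35 [201. 212. 224.]
50 [177. 189. 200.]
65 [153. 164. 175.]
80 [130. 140. 150.]
95 [105. 116. 127.]
110 [ 96.  99. 105.]
```

>>> servo_tool(
  motion=[
    [0, 0.2, 0, 0.08, 0, 0, 0],
    [0, 0.26, 0, 0.11, 0, 0, 0],
    [0, 0.26, 0, 0.11, 0, 0, 0],
    [0, 0.25, 0, 0.12, 0, 0, 0],
    [0, 0.25, 0, 0.13, 0, 0, 0],
    [0, 0.22, 0, 0.16, 0, 0, 0],
    [0, 0.21, 0, 0.17, 0, 0, 0],
    [0, 0.21, 0, 0.18, 0, 0, 0],
    [0, 0.21, 0, 0.18, 0, 0, 0],
    [0, 0.2, 0, 0.19, 0, 0, 0],
    [0, 0.18, 0, 0.2, 0, 0, 0],
    [0, 0.17, 0, 0.21, 0, 0, 0],
    [0, 0.17, 0, 0.21, 0, 0, 0],
    [0, 0.17, 0, 0.21, 0, 0, 0],
    [0, 0.16, 0, 0.22, 0, 0, 0],
    [0, 0.12, 0, 0.2, 0, 0, 0],
    [0, 0.11, 0, 0.2, 0, 0, 0],
    [0, 0.11, 0, 0.2, 0, 0, 0],
    [0, 0, 0, 0, 0, 0, 0],
    [0, 0, 0, 0, 0, 0, 0],
  ],
)

```text
t: 12.73
position: [584.3, 155.9, 140.6]
tool_rot: [-179.9, 0.0, 82.5]
force: [0.5, -0.4, -0.4]
grip_width: 0.005
finger_force: 0.0
```

```bash
python3 pos.py; python3 - <<'E'
from h import *
from bench import optics
C=np.array([579.5,112.8]);d=np.array([.9915,-.1305]);cx=np.array([-.1305,-.9915])
c=optics.capture("scene");P=cloud(c);q=P[...,:2]-C;a=q@d;b=q@cx;z=P[...,2]
k=(abs(a-115)<40)&(z>65)&(z<290)&(b>-100)&(b<150)
A=np.c_[b[k],z[k]];print(len(A))
for lo in range(-90,120,15):
    m=abs(A[:,0]-lo)<7.5
    if m.sum()>3:print(lo,np.percentile(A[m,1],[5,50,95]).round())
E
```

```text
cy -0.9 cx -43.4 z 140.6 [-1.79946968e+02  1.70170141e-02  8.24715321e+01] [ 0.51456075 -0.43041861 -0.4144044 ]
3349
-90 [121. 135. 139.]
-75 [140. 146. 149.]
-60 [138. 142. 145.]
-45 [133. 137. 140.]
-30 [128. 132. 136.]
-15 [124. 128. 131.]
0 [119. 123. 126.]
15 [115. 118. 121.]
30 [110. 113. 117.]
45 [105. 109. 112.]
60 [101. 104. 107.]
75 [ 96. 100. 103.]
90 [91. 95. 98.]
105 [88. 91. 94.]
```

>>> servo_tool(
  motion=[
    [0, 0.05, 0, 0.1, 0, 0, 0],
    [0, 0.05, 0, 0.1, 0, 0, 0],
    [0, 0.05, 0, 0.1, 0, 0, 0],
    [0, 0.05, 0, 0.1, 0, 0, 0],
    [0, 0.05, 0, 0.1, 0, 0, 0],
    [0, 0.05, 0, 0.1, 0, 0, 0],
    [0, 0.04, 0, 0.1, 0, 0, 0],
    [0, 0.04, 0, 0.1, 0, 0, 0],
    [0, 0.04, 0, 0.1, 0, 0, 0],
    [0, 0.04, 0, 0.1, 0, 0, 0],
    [0, 0.04, 0, 0.1, 0, 0, 0],
    [0, 0.04, 0, 0.1, 0, 0, 0],
    [0, 0.03, 0, 0.1, 0, 0, 0],
    [0, 0.03, 0, 0.1, 0, 0, 0],
    [0, 0.02, 0, 0.08, 0, 0, 0],
    [0, 0.02, 0, 0.06, 0, 0, 0],
    [0, 0.02, 0, 0.06, 0, 0, 0],
    [0, 0.01, 0, 0.06, 0, 0, 0],
    [0, 0, 0, 0.05, 0, 0, 0],
    [0, 0, 0, 0, 0, 0, 0],
  ],
)

```text
t: 14.45
position: [586.6, 172.5, 98.1]
tool_rot: [-180.0, -0.0, 82.5]
force: [-0.6, 0.6, -0.6]
grip_width: -0.001
finger_force: 0.0
```

>>> servo_tool(
  motion=[
    [0, 0, 0, 0.04, 0, 0, 0],
    [0, 0, 0, 0.04, 0, 0, 0],
    [0, 0, 0, 0.04, 0, 0, 0],
    [0, 0, 0, 0.04, 0, 0, 0],
    [0, 0, 0, 0, 0, 0, 0],
  ],
)

```text
t: 14.87
position: [586.6, 172.5, 94.0]
tool_rot: [-180.0, 0.0, 82.5]
force: [0.0, 0.9, 0.1]
grip_width: -0.002
finger_force: 0.0
```

>>> servo_tool(
  motion=[
    [0, 0, 0, 0.04, 0, 0, 0],
    [0, 0, 0, 0.04, 0, 0, 0],
    [0, 0, 0, 0.04, 0, 0, 0],
    [0, 0, 0, 0, 0, 0, 0],
  ],
)

```text
t: 15.2
position: [586.8, 172.5, 92.1]
tool_rot: [180.0, -0.0, 82.5]
force: [-2.9, -1.1, 6.0]
grip_width: -0.002
finger_force: 3.3
```

```bash
python3 pos.py; python3 - <<'E'
from h import *
from bench import optics
C=np.array([579.5,112.8]);d=np.array([.9915,-.1305]);cx=np.array([-.1305,-.9915])
c=optics.capture("scene");P=cloud(c);q=P[...,:2]-C;a=q@d;b=q@cx;z=P[...,2]
k=(abs(a-100)<40)&(z>65)&(z<290)&(b>-85)&(b<85);print(np.polyfit(b[k],z[k],1),np.median(z[k]))
E
```

```text
cy -0.5 cx -60.2 z 92.1 [ 1.79971675e+02 -3.23459902e-03  8.24657270e+01] [-2.92038833 -1.05770403  6.03822695]
[-2.11914858e-02  9.29516146e+01] 92.14357957237411
```

>>> servo_tool(
  motion=[
    [0, 0, 0, 0.04, 0, 0, 0],
    [0, 0, 0, 0.04, 0, 0, 0],
    [0, 0, 0, 0, 0, 0, 0],
    [0, 0, 0, 0, 0, 0, 0],
  ],
)

```text
t: 15.58
position: [586.9, 172.5, 91.9]
tool_rot: [179.9, -0.0, 82.5]
force: [-10.0, -1.6, 21.1]
grip_width: 0.002
finger_force: 10.2
```

```bash
python3 pos.py; python3 - <<'E'
from h import *
from bench import optics
C=np.array([579.5,112.8]);d=np.array([.9915,-.1305]);cx=np.array([-.1305,-.9915])
for n in("scene","top"):
  c=optics.capture(n);P=cloud(c);q=P[...,:2]-C;a=q@d;b=q@cx;z=P[...,2]
  k=(abs(a-100)<40)&(z>75)&(z<110)&(b>-85)&(b<85)
  if k.sum()>50:print(n,np.polyfit(b[k],z[k],1),np.median(z[k]))
E
```

```text
cy -0.4 cx -60.2 z 91.9 [ 1.79916782e+02 -1.24218948e-03  8.24765437e+01] [-9.95216521 -1.59359244 21.05015628]
scene [8.34510204e-04 9.21095341e+01] 92.138158194261
top [6.87242630e-04 9.23252823e+01] 92.32357921141579
```

>>> servo_tool(
  motion=[
    [0, 0, 0, -0.3, 0, 0, 0],
    [0, 0, 0, -0.8, 0, 0, 0],
    [0, 0, 0, -1, 0, 0, 0],
    [0, 0, 0, -1, 0, 0, 0],
    [0, 0, 0, -1, 0, 0, 0],
    [0, 0, 0, -0.5, 0, 0, 0],
    [0, 0, 0, 0, 0, 0, 0],
    [0, 0, 0, 0, 0, 0, 0],
  ],
)

```text
t: 16.35
position: [586.7, 172.4, 204.0]
tool_rot: [180.0, 0.0, 82.5]
force: [-0.2, -0.3, -0.5]
grip_width: -0.0
finger_force: 0.0
```

```bash
python3 pos.py; python3 - <<'E'
from h import *
from bench import optics
C=np.array([579.5,112.8]);d=np.array([.9915,-.1305]);cx=np.array([-.1305,-.9915])
for n in("wrist","scene","top"):
  c=optics.capture(n);P=cloud(c);q=P[...,:2]-C;a=q@d;b=q@cx;z=P[...,2]
  k=(abs(a)<150)&(z>75)&(z<110)&(b>-85)&(b<60)
  if k.sum()>50:print(n,np.polyfit(b[k],z[k],1),np.median(z[k]))
  for s in(-1,1):
    k=(abs(a-s*105)<30)&(b<-103)&(b>-160)&(z>35)
    if k.sum()>5:print(n,s,k.sum(),np.percentile(a[k],[3,50,97]).round(),[(x,np.median(z[k][abs(b[k]-x)<4]).round()) for x in range(-150,-104,8)])
  if n=="wrist":cv2.imwrite("pics/w3.png",c["image"][:,:,::-1])
E
```

```text
cy -0.6 cx -60.1 z 204.0 [1.79988767e+02 4.09068108e-04 8.24580949e+01] [-0.20484909 -0.30896494 -0.50861511]
wrist [-3.56762683e-04  9.13000579e+01] 91.31216461037124
wrist -1 3659 [-123. -106.  -89.] [(-150, np.float64(77.0)), (-142, np.float64(77.0)), (-134, np.float64(76.0)), (-126, np.float64(76.0)), (-118, np.float64(76.0)), (-110, np.float64(75.0))]
wrist 1 3603 [ 86. 103. 120.] [(-150, np.float64(74.0)), (-142, np.float64(74.0)), (-134, np.float64(74.0)), (-126, np.float64(74.0)), (-118, np.float64(74.0)), (-110, np.float64(75.0))]
scene [1.55290662e-03 9.21449428e+01] 92.1203072988726
scene -1 265 [-123. -104.  -86.] [(-150, np.float64(78.0)), (-142, np.float64(77.0)), (-134, np.float64(77.0)), (-126, np.float64(76.0)), (-118, np.float64(77.0)), (-110, np.float64(76.0))]
scene 1 367 [ 88. 106. 124.] [(-150, np.float64(75.0)), (-142, np.float64(75.0)), (-134, np.float64(75.0)), (-126, np.float64(75.0)), (-118, np.float64(75.0)), (-110, np.float64(75.0))]
top [2.14699395e-03 9.24574969e+01] 92.48062818361439
```

View pics/w3.png

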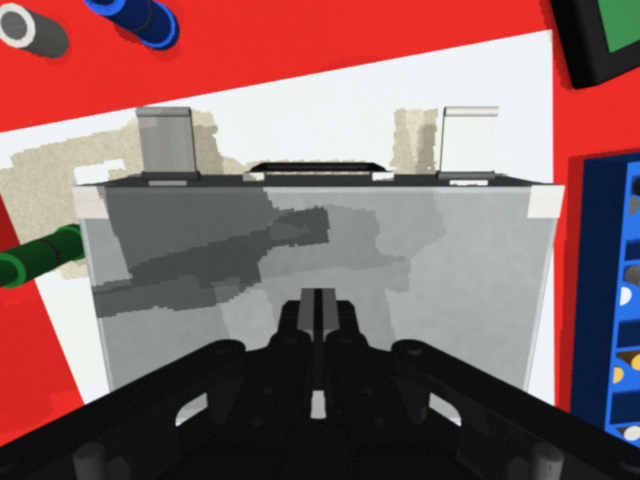

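Both clasps stick straight out, at (167,140) and (470,140), with top face at z≈76 and centres at case y ±105. The lid is shut with its top at 92 mm.

>>> servo_tool(
  motion=[
    [0, 0.587, 0.704, 0, 0, 0, 0],
    [0, 0.587, 0.704, 0, 0, 0, 0],
    [0, 0.587, 0.704, 0, 0, 0, 0],
    [0, 0.587, 0.704, 0, 0, 0, 0],
    [0, 0.587, 0.704, 0, 0, 0, 0],
    [0, 0.587, 0.704, 0, 0, 0, 0],
    [0, 0, 0, 0.9, 0, 0, 0],
    [0, 0, 0, 0.9, 0, 0, 0],
    [0, 0, 0, 0.9, 0, 0, 0],
    [0, 0, 0, 0.9, 0, 0, 0],
    [0, 0, 0, 0.6, 0, 0, 0],
    [0, 0, 0, 0, 0, 0, 0],
    [0, 0, 0, 0, 0, 0, 0],
  ],
)

```text
t: 17.58
position: [702.5, 245.8, 98.0]
tool_rot: [-179.9, 0.0, 82.5]
force: [0.5, 0.1, 0.2]
grip_width: -0.003
finger_force: 0.0
```

```bash
python3 pos.py
```

```text
cy 104.6 cx -147.9 z 98.0 [-1.79862371e+02  4.40473013e-02  8.24573282e+01] [0.53554792 0.08949317 0.24471083]
```

>>> servo_tool(
  motion=[
    [0, 0, 0, 0.3, 0, 0, 0],
    [0, 0, 0, 0.3, 0, 0, 0],
    [0, 0, 0, 0.17, 0, 0, 0],
    [0, 0, 0, 0.17, 0, 0, 0],
    [0, 0, 0, 0.17, 0, 0, 0],
    [0, 0, 0, 0.16, 0, 0, 0],
    [0, -0.05, 0, 0.135, 0, 0, 0],
    [0, -0.05, 0, 0.135, 0, 0, 0],
    [0, -0.05, 0, 0.135, 0, 0, 0],
    [0, -0.09, 0, 0.11, 0, 0, 0],
    [0, -0.09, 0, 0.11, 0, 0, 0],
    [0, -0.09, 0, 0.11, 0, 0, 0],
    [0, -0.09, 0, 0.06, 0, 0, 0],
    [0, -0.09, 0, 0.06, 0, 0, 0],
    [0, -0.09, 0, 0.06, 0, 0, 0],
    [0, -0.09, 0, 0.06, 0, 0, 0],
    [0, -0.09, 0, 0.03, 0, 0, 0],
    [0, -0.09, 0, 0.03, 0, 0, 0],
    [0, -0.09, 0, 0.03, 0, 0, 0],
    [0, 0, 0, 0, 0, 0, 0],
  ],
)

```text
t: 19.25
position: [699.4, 219.3, 40.7]
tool_rot: [-180.0, 0.0, 82.4]
force: [0.4, 1.1, -1.0]
grip_width: 0.001
finger_force: 0.2
```

>>> servo_tool(
  motion=[
    [0, -0.07, 0, 0.01, 0, 0, 0],
    [0, -0.07, 0, 0.01, 0, 0, 0],
    [0, -0.07, 0, 0.01, 0, 0, 0],
    [0, -0.05, 0, 0, 0, 0, 0],
    [0, 0, 0, 0, 0, 0, 0],
    [0, 0, 0, 0, 0, 0, 0],
  ],
)

```text
t: 19.75
position: [698.6, 213.4, 40.1]
tool_rot: [-180.0, 0.0, 82.5]
force: [0.2, 1.9, -2.0]
grip_width: 0.003
finger_force: 1.1
```

```bash
python3 pos.py
```

```text
cy 105.0 cx -115.3 z 40.1 [-1.79989436e+02  6.20292857e-03  8.24599199e+01] [ 0.16639526  1.85265855 -2.04602297]
```

Keep pressing gently until the force rises.

>>> servo_tool(
  motion=[
    [0, -0.04, 0, 0, 0, 0, 0],
    [0, -0.04, 0, 0, 0, 0, 0],
    [0, -0.04, 0, 0, 0, 0, 0],
    [0, 0, 0, 0, 0, 0, 0],
  ],
)

```text
t: 20.08
position: [698.6, 213.3, 40.2]
tool_rot: [179.9, -0.3, 82.5]
force: [5.5, 15.2, -4.1]
grip_width: 0.004
finger_force: 7.9
```

```bash
python3 - <<'E'
from h import *
c=load("scene");P=cloud(c);I=c["image"].astype(int)
C=np.array([579.5,112.8]);d=np.array([.9915,-.1305]);cx=np.array([-.1305,-.9915])
q=P[...,:2]-C;a=q@d;b=q@cx;z=P[...,2]
k=(I[...,2]>I[...,0]+40)&(z>10)&(z<130)&(b<-110)&(b>-260)&(a<0)&(a>-250)
print(k.sum(),[np.percentile(v[k],[3,50,97]).round() for v in(a,b,z)])
E
```

```text
331 [array([-131., -120., -115.]), array([-224., -211., -202.]), array([ 11.,  61., 105.])]
```

>>> servo_tool(
  motion=[
    [0, 0.2, 0, 0, 0, 0, 0],
    [0, 0.5, 0, 0, 0, 0, 0],
    [0, 0.6, 0, -0.3, 0, 0, 0],
    [0, 0.2, 0, -0.9, 0, 0, 0],
    [0, 0, 0, -1, 0, 0, 0],
    [0, 0, 0, -1, 0, 0, 0],
    [0, 0, 0, -0.6, 0, 0, 0],
    [0, 0, -0.9, 0, 0, 0, 0],
    [0, 0, -0.94, 0, 0, 0, 0],
    [0, 0, -0.94, 0, 0, 0, 0],
    [0, 0, -0.94, 0, 0, 0, 0],
    [0, 0, -0.94, 0, 0, 0, 0],
    [0, 0, -0.94, 0, 0, 0, 0],
    [0, 0, -0.94, 0, 0, 0, 0],
    [0, 0, -0.94, 0, 0, 0, 0],
    [0, 0, -0.94, 0, 0, 0, 0],
    [0, 0, 0, 0, 0, 0, 0],
    [0, 0, 0, 0, 0, 0, 0],
  ],
)

```text
t: 21.58
position: [494.3, 275.2, 135.9]
tool_rot: [179.9, 0.0, 82.5]
force: [0.6, 0.5, 0.4]
grip_width: -0.001
finger_force: 0.0
```

```bash
python3 pos.py
```

```text
cy -105.6 cx -149.9 z 135.9 [1.79938801e+02 1.96544990e-02 8.25047404e+01] [0.56793862 0.47414754 0.40343282]
```

>>> servo_tool(
  motion=[
    [0, -0.04, 0, 0.6, 0, 0, 0],
    [0, -0.04, 0, 0.7, 0, 0, 0],
    [0, 0, 0, 0.4, 0, 0, 0],
    [0, 0, 0, 0.2, 0, 0, 0],
    [0, 0, 0, 0.18, 0, 0, 0],
    [0, 0, 0, 0.18, 0, 0, 0],
    [0, 0, 0, 0.18, 0, 0, 0],
    [0, 0, 0, 0.17, 0, 0, 0],
    [0, -0.02, 0, 0.17, 0, 0, 0],
    [0, -0.05, 0, 0.135, 0, 0, 0],
    [0, -0.05, 0, 0.135, 0, 0, 0],
    [0, -0.05, 0, 0.135, 0, 0, 0],
    [0, -0.09, 0, 0.11, 0, 0, 0],
    [0, -0.09, 0, 0.11, 0, 0, 0],
    [0, -0.09, 0, 0.11, 0, 0, 0],
    [0, -0.09, 0, 0.06, 0, 0, 0],
    [0, -0.09, 0, 0.06, 0, 0, 0],
    [0, -0.09, 0, 0.06, 0, 0, 0],
    [0, -0.09, 0, 0.06, 0, 0, 0],
    [0, 0, 0, 0, 0, 0, 0],
  ],
)

```text
t: 23.25
position: [491.5, 252.9, 41.1]
tool_rot: [-180.0, 0.0, 82.4]
force: [0.4, 0.8, -0.2]
grip_width: -0.0
finger_force: 0.0
```

>>> servo_tool(
  motion=[
    [0, -0.09, 0, 0.03, 0, 0, 0],
    [0, -0.09, 0, 0.03, 0, 0, 0],
    [0, -0.09, 0, 0.03, 0, 0, 0],
    [0, -0.07, 0, 0.01, 0, 0, 0],
    [0, -0.07, 0, 0.01, 0, 0, 0],
    [0, -0.07, 0, 0.01, 0, 0, 0],
    [0, -0.05, 0, 0, 0, 0, 0],
    [0, 0, 0, 0, 0, 0, 0],
    [0, 0, 0, 0, 0, 0, 0],
  ],
)

```text
t: 24.0
position: [489.9, 240.7, 38.2]
tool_rot: [180.0, -0.0, 82.5]
force: [1.0, 5.5, -3.5]
grip_width: 0.003
finger_force: 2.7
```

```bash
python3 pos.py
```

```text
cy -105.5 cx -115.1 z 38.2 [ 1.79991013e+02 -4.87850684e-02  8.24530856e+01] [ 1.03440695  5.47870835 -3.47281287]
```

Press, back off, rise clear, and look.

>>> servo_tool(
  motion=[
    [0, -0.04, 0, 0, 0, 0, 0],
    [0, -0.04, 0, 0, 0, 0, 0],
    [0, -0.03, 0, 0, 0, 0, 0],
    [0, 0, 0, 0, 0, 0, 0],
  ],
)

```text
t: 24.33
position: [490.0, 240.5, 38.6]
tool_rot: [179.9, -0.3, 82.4]
force: [2.5, 23.0, -5.2]
grip_width: -0.003
finger_force: 11.6
```

>>> servo_tool(
  motion=[
    [0, 0.2, 0, 0, 0, 0, 0],
    [0, 0.5, 0, 0, 0, 0, 0],
    [0, 0.5, 0, -0.4, 0, 0, 0],
    [0, 0, 0, -1, 0, 0, 0],
    [0, 0, 0, -1, 0, 0, 0],
    [0, 0, 0, -1, 0, 0, 0],
    [0, 0, 0, -1, 0, 0, 0],
    [0, 0, 0.4, -1, 0, 0, 0],
    [0, 0, 0.9, -1, 0, 0, 0],
    [0, 0, 0.9, 0, 0, 0, 0],
    [0, 0, 0.9, 0, 0, 0, 0],
    [0, 0, 0.9, 0, 0, 0, 0],
    [0, 0, 0, 0, 0, 0, 0],
    [0, 0, 0, 0, 0, 0, 0],
  ],
)

```text
t: 25.5
position: [592.9, 254.0, 197.6]
tool_rot: [-179.9, 0.0, 82.4]
force: [0.4, 0.1, -0.1]
grip_width: -0.003
finger_force: 0.0
```

```bash
python3 - <<'E'
from h import *
from bench import optics
C=np.array([579.5,112.8]);d=np.array([.9915,-.1305]);cx=np.array([-.1305,-.9915])
ims=[]
for n in("wrist","scene","top"):
  c=optics.capture(n);P=cloud(c);q=P[...,:2]-C;a=q@d;b=q@cx;z=P[...,2];ims.append(c["image"][:,:,::-1])
  k=(abs(a)<150)&(z>75)&(z<110)&(b>-85)&(b<60)
  if k.sum()>50:print(n,np.polyfit(b[k],z[k],1),np.median(z[k]))
  for s in(-1,1):
    k=(abs(a-s*105)<16)&(b<-99)&(b>-160)&(z>20)&(z<82)
    if k.sum()>5:print(n,s,k.sum(),np.percentile(b[k],[3,50,97]).round(1),[(x,np.median(b[k][abs(z[k]-x)<5]).round(1)) for x in range(25,80,10)])
cv2.imwrite("pics/end.png",np.hstack([cv2.resize(ims[0],(400,300)),cv2.resize(ims[1][130:390,180:500],(400,300))]))
E
```

```text
wrist [-2.51124327e-03  9.13907711e+01] 91.54518166371622
wrist -1 1123 [-105.4 -103.3  -99.8] [(25, np.float64(nan)), (35, np.float64(-103.9)), (45, np.float64(-103.3)), (55, np.float64(-103.3)), (65, np.float64(-103.3)), (75, np.float64(-102.7))]
wrist 1 1136 [-105.7 -103.4 -100.1] [(25, np.float64(-105.5)), (35, np.float64(-104.1)), (45, np.float64(-103.3)), (55, np.float64(-103.3)), (65, np.float64(-103.4)), (75, np.float64(-102.8))]
scene [-1.25215060e-03  9.23101466e+01] 92.34038387548935
scene -1 32 [-105.1 -102.4  -99.8] [(25, np.float64(-105.8)), (35, np.float64(nan)), (45, np.float64(nan)), (55, np.float64(-103.1)), (65, np.float64(nan)), (75, np.float64(-102.6))]
scene 1 47 [-106.1 -103.1 -100.5] [(25, np.float64(nan)), (35, np.float64(-106.2)), (45, np.float64(nan)), (55, np.float64(-103.2)), (65, np.float64(-104.7)), (75, np.float64(-102.8))]
top [-8.59001811e-04  9.26192481e+01] 92.64078222004491
top -1 28 [-104.1 -101.1  -99.2] [(25, np.float64(nan)), (35, np.float64(nan)), (45, np.float64(nan)), (55, np.float64(nan)), (65, np.float64(nan)), (75, np.float64(-101.2))]
top 1 26 [-104.  -101.3  -99.2] [(25, np.float64(nan)), (35, np.float64(nan)), (45, np.float64(nan)), (55, np.float64(nan)), (65, np.float64(nan)), (75, np.float64(-101.3))]
  return _methods._mean(a, axis=axis, dtype=dtype,
  ret = ret.dtype.type(ret / rcount)
```

View pics/end.png

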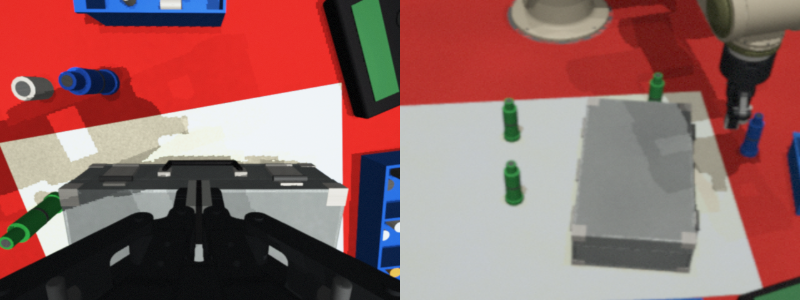

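The picture shows the case fully shut with both clasps flat, at (115,180) and (290,175) in the wrist half. The other parts still stand where they were and the robot touches nothing.

```bash
python3 -c "
from bench import bot
print(bot.hand_in())"
```

```text
the job is handed in; nothing more can be done
None
```

The job is handed in at about 26 s of the 64 s allowed: the sleeve lies in the middle trough, the lid is fully shut without slamming, both clasps are pressed flat, and nothing else was seen to have moved.

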